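Roll down sound-deadening pads on a car panel

ROBOT

A 6-joint arm with a two-finger parallel gripper is mounted at the origin on the work surface. World frame = base frame: x ahead of the robot, y to its left, z up, the work surface at z = 0. Lengths are in m, angles in rad, forces in N, time in s.
With the tool pointing down it reaches from about 0.35 to 0.775 m from the base axis. Payload 7.3 kg.
Tool frame: the origin (TCP) lies at the centre of the arm's flange, where the gripper is bolted on; the fingertips stand 178 mm ahead of it and the grasp point (between the pads) lies 159 mm ahead of it; z points along the fingers, y is the line along which they close (so a half turn about z gives the same grasp; the last joint's range is limited). The gripper opens to 92 mm and grips with 3 to 60 N. Pads are 19 mm wide; open, the fingers measure 130 mm over their backs; the gripper's body (75 mm by 190 mm) begins 47 mm behind the grasp point.
Start: joints at [1.068, 0.342, 1.524, -0, 1.275, -0.146], TCP at [0.183, 0.492, 0.405] pointing down, gripper open.
Joint ranges: [-2.53, 2.53], [-0.77, 2.02], [0.04, 2.7], [-1, 4.14], [0.28, 2.66], [-3.11, 3.11]. Speed limits (rad/s): [2.57, 2.57, 3.14, 3.14, 3.14, 3.14].

INTERFACE

Orientations are given as [roll, pitch, yaw] about the fixed x, y, z axes, in that order (R = Rz(yaw) Ry(pitch) Rx(roll)).
In Python, from cell import telemetry, vision, ticket gives the robot as it stands.
- The arm moves only by the shell command python3 -m crank 'ROWS' [FORCE]. ROWS is JSON, a list of rows, each a list of 5 numbers: the gripper command: -1 is shut, 1 is fully open, values between are in proportion, then the shift along the tool's x, y, z in mm, then the turn about the tool's z in rad. In form: [[fingers, dx, dy, dz, roll], ...]. A call has 1 to 12 rows; each row is the pose to reach, as a shift and turn from the pose commanded when the call began, along the tool's axes at that moment; what a row does not reach only later rows make up. A row lasts 1/12 s, in which the tool goes at most 41.7 mm and 7.16 degrees, less where a joint would pass 70% of its speed; a pose out of reach is approached as far as the arm can. A call with a gripper value outside its range is refused whole. The fingers move at their own pace and stop on an object; FORCE is the grip in N (left out, the last holds). Time passes only in rows, so rows that repeat a pose let the fingers close. It gives the time, the measured TCP pose, the force, the opening and the grip force at its end, in the units of the state.
- telemetry.observe(): the state, without advancing time (a new reading comes with each control period).
- vision.read_camera(name): name is "scene" or "top"; returns (picture, depth): 420x560x3 uint8, red, green, blue; 420x560 float32, m along the optical axis (not along the pixel's ray), 0 where there is no reading.
- vision.get_calibration(name): a dict with "camera_matrix" (3x3 intrinsics, pixels), "rvec" (rotation vector, rad) and "tvec" (3), from world to camera coordinates, as OpenCV has them. Camera axes: x right, y down, z forward; pixel columns grow to the right and rows downward; lengths in m; the calibration is good to about 2 mm. A picture is of the moment at which its call begins. get_calibration takes no time and is no camera call.
- ticket.hand_in(): hands the job in; it is judged then, once.
The state is a dict: "time": time; "qpos": joint angles; "qvel": joint speeds; "joint_efforts": joint torques, N m; "tool_pos": TCP position; "tool_rot": TCP orientation; "contact_force": force on the tool from outside, world axes, zero at the start; "torque": the same for the moment, N m; "opening": finger opening in m; "grip_force": force on a finger pad.
Only numpy, scipy, OpenCV 4.12 (cv2) and the standard library are available. Lean on these libraries where they do the work, as an engineer would, in place of code of your own. Each camera call takes 0.05 s, during which the arm holds its last target. There are 200 camera calls.

TASK

Take the red-handled roller from its rest and roll it along the row of six foil-faced sound-deadening pads with firm, steady pressure, pressing on them only with the turning drum and never harder than 30 N, until every pad is bedded fully home on the dark panel. Then hang the roller back in its rest, upright, and leave the other things on the bench where they are.

Things in the scene. Friction and masses are not known exactly. Their poses are not given: they have to be found in the camera images.
- roller: Press-roller, 0.35 to 0.55 kg. Origin on the drum's axis, midway; z up through the handle, y along the drum's axis, x the way it rolls. Black rubber drum, radius 22, length 50. Steel cheeks beside it, to 33 either side and 8 below the axis. Steel cross plate above it, 50 (x) by 104 (y), 27 to 33 above the axis; its ends are wings.
- handle (a point): Middle of the roller's red upright handle, 60 above the drum's axis. The handle is 24 thick (roller's x), 40 wide (y), from 33 to 87 above the axis; best pinched from above across the 24 mm.
- drum (a joint): Angle of the roller's drum about its axis relative to the roller, rad, 0 at the start; without limits, free turning. Rolling along the roller's own +x counts up, 22 mm of travel for each rad.
- rest: Fixed roller rest: black base, two dark steel walls 12 thick along x, inner faces at y = -38 and 38, tops 62 above the bench; yellow stops, inner faces at x = -31 and 31, rise 8 above them. Base reaches to y = 120. Origin on the bench under the middle, z up.
- hung (a point): Where the middle of the drum's axis is when the roller hangs home in the rest: wings on the wall tops, drum between the walls, axis 35 above the bench along the rest's y, either way round; play 6 in x, 5 in y. It hangs there at the start.
- stand: Fixed fixture: blue base 250 by 150 (its middle 20 towards +y) with a dark steel panel 222 by 78 that carries a row of six flat stiff pads, each 29 (x) by 50 (y) by 4 thick. Origin on the bench under the row's middle; x along the row, z up. Pad centres: x = -75, -45, -15, 15, 45, 75 (pad0 to pad5), y = 0.
- row (a point): Fixed point over the stand's origin, 47 above the bench: the height of raised pad tops with the panel lowest and level (bedded: 43). But the panel stands on unmeasured adjusting screws: all of it is 0 to 16 mm higher, and from a hinge across the stand's x = -105 it also slopes up towards +x by 0 to 0.10 rad, so pad5 can be 34 mm higher. Neither changes while rolling.
- pad0 (a joint): How far pad 0 (centre at the stand's x = -75 mm) has sunk onto the panel, m: near 0 raised on tacky backing, 0.004 fully home (hard stop). Needs over 5 N, then sinks slowly: at 13 N on that pad some 8 mm/s, at 9 N half that. It stays where it is left.
- pad1 (a joint): How far pad 1 (centre at the stand's x = -45 mm) has sunk onto the panel, m: near 0 raised on tacky backing, 0.004 fully home (hard stop). Needs over 5 N, then sinks slowly: at 13 N on that pad some 8 mm/s, at 9 N half that. It stays where it is left.
- pad2 (a joint): How far pad 2 (centre at the stand's x = -15 mm) has sunk onto the panel, m: near 0 raised on tacky backing, 0.004 fully home (hard stop). Needs over 5 N, then sinks slowly: at 13 N on that pad some 8 mm/s, at 9 N half that. It stays where it is left.
- pad3 (a joint): How far pad 3 (centre at the stand's x = 15 mm) has sunk onto the panel, m: near 0 raised on tacky backing, 0.004 fully home (hard stop). Needs over 5 N, then sinks slowly: at 13 N on that pad some 8 mm/s, at 9 N half that. It stays where it is left.
- pad4 (a joint): How far pad 4 (centre at the stand's x = 45 mm) has sunk onto the panel, m: near 0 raised on tacky backing, 0.004 fully home (hard stop). Needs over 5 N, then sinks slowly: at 13 N on that pad some 8 mm/s, at 9 N half that. It stays where it is left.
- pad5 (a joint): How far pad 5 (centre at the stand's x = 75 mm) has sunk onto the panel, m: near 0 raised on tacky backing, 0.004 fully home (hard stop). Needs over 5 N, then sinks slowly: at 13 N on that pad some 8 mm/s, at 9 N half that. It stays where it is left.
- socket_a: Bystander: a steel wrench socket, 24 across, 32 high, standing upright on the +y side of the stand's base plate, about 75 from the row's centre line. Origin under its middle.
- socket_b: Bystander: a steel wrench socket, 26 across, 38 high, standing upright on the +y side of the rest's base plate, about 95 from the rest's middle. Origin under its middle.
- spray_can: Bystander: blue can, 56 across, 190 high, standing. Origin under its middle.
- tin: Bystander: green jar, 70 across, 85 high, standing. Origin under its middle.
- wrench: Bystander: a wrench lying on the bench beyond the work.
- driver: Bystander: a screwdriver lying on the bench beyond the work.
- hammer: Bystander: a hammer lying at the right-hand side of the bench.
There are look-alikes about, which are no part of the job. Of the things shaped like the rest, the black one is meant.

How it is judged:
By the outcome, as a careful person would: the job done as asked, in the order asked, and still so for the second after the job is handed in, with the robot touching nothing.
It also fails if it takes over 72 s, if anything falls off the work surface, if the arm or the gripper's body presses on something with over 40 N, if the wrist force passes 120 N, or if a joint passes its speed limit or range.

## Working session

There is one attempt and no reset: what is moved stays moved. The work goes in short steps, Python scripts to look and compute and a shell command to move; the robot and the scene stay as the last step left them, time stands still between calls to the robot, and variables do not carry over. Pictures are saved under pics/ and viewed, at most 10 in all, crops included, and the job is handed in when it is done.

```bash
mkdir -p pics; ls
python3 - <<'E'
from cell import telemetry, vision
import cv2,numpy as np
s=telemetry.observe();print(s)
for n in("scene","top"):
    p,d=vision.read_camera(n);cv2.imwrite(f"pics/{n}0.png",p[:,:,::-1]);np.savez(f"{n}0.npz",p=p,d=d)
    c=vision.get_calibration(n);print(n,c)
E
```

```text
pics
{'time': 0.0, 'qpos': array([ 1.06799922e+00,  3.42745376e-01,  1.52501202e+00, -9.41252892e-06,
        1.27538124e+00, -1.46012690e-01]), 'qvel': array([ 1.75307507e-03, -5.64803161e-04, -2.30120513e-03, -2.70977622e-04,
       -5.63959015e-05, -1.57905131e-03]), 'joint_efforts': array([ 8.20058231e-04, -4.31232941e+01, -2.44225770e+01,  7.20080500e-02,
        5.57054719e-02, -9.75251965e-05]), 'tool_pos': array([0.18328749, 0.49182998, 0.40403473]), 'tool_rot': array([-3.14006182e+00, -2.16025925e-04,  2.78481082e+00]), 'contact_force': array([ 0.2176748 , -0.74520321,  0.65146982]), 'torque': array([0.02269784, 0.00839233, 0.01233584]), 'grip_force': 0.0, 'opening': 0.0918905560239404}
scene {'camera_matrix': array([[382.86099804,   0.        , 273.45983087],
       [  0.        , 382.86099804, 210.45824229],
       [  0.        ,   0.        ,   1.        ]]), 'rvec': array([ 1.92420376,  1.33782423, -0.64150285]), 'tvec': array([-0.15670507, -0.26221457,  1.36800389])}
top {'camera_matrix': array([[401.68962909,   0.        , 274.82229   ],
       [  0.        , 401.68962909, 207.55071185],
       [  0.        ,   0.        ,   1.        ]]), 'rvec': array([ 2.09678258, -2.11717316,  0.18382365]), 'tvec': array([-0.00146667,  0.51995727,  1.12142954])}
```

View pics/scene0.png

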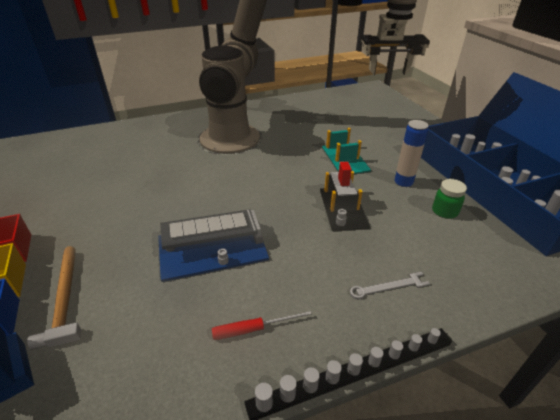

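View pics/top0.png

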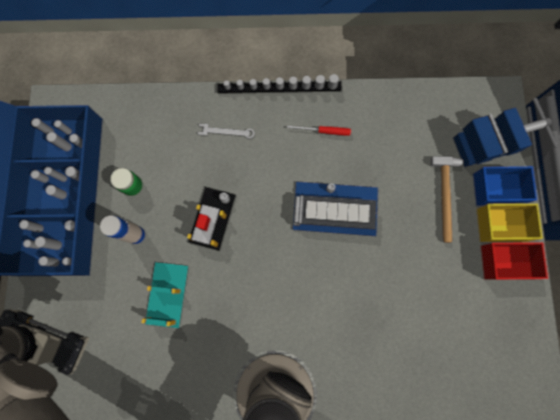

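The top view shows the roller in the black rest at about (207,220), the teal look-alike at (165,295), and the stand at (335,210) with its socket at (331,187). The scene view confirms this, with the roller at (345,180) and the stand at (213,240). Next I'll measure these with masks and depth.

```bash
cat > h.py <<'E'
import numpy as np,cv2
from cell import vision,telemetry
def cal(n):
    c=vision.get_calibration(n);R=cv2.Rodrigues(np.array(c["rvec"]))[0];return np.array(c["camera_matrix"]),R,np.array(c["tvec"]).ravel()
def cloud(n,d):
    K,R,t=cal(n);v,u=np.mgrid[:d.shape[0],:d.shape[1]]
    P=np.stack([(u-K[0,2])/K[0,0]*d,(v-K[1,2])/K[1,1]*d,d],-1)
    return (P-t)@R
def ray(n,u,v,z):
    K,R,t=cal(n);r=R.T@np.array([(u-K[0,2])/K[0,0],(v-K[1,2])/K[1,1],1]);o=-R.T@t
    return o+r*(z-o[2])/r[2]
E
python3 - <<'E'
from h import *
for n,box in(("top",(175,170,390,255)),("scene",(150,150,380,280))):
    f=np.load(n+"0.npz");p,d=f["p"],f["d"];P=cloud(n,d)
    x0,y0,x1,y1=box
    cv2.imwrite(f"pics/{n}crop.png",cv2.resize(p[y0:y1,x0:x1,::-1],None,fx=3.4,fy=3.4,interpolation=cv2.INTER_CUBIC))
    h=cv2.cvtColor(p,cv2.COLOR_RGB2HSV);H,S,V=[h[...,i].astype(int) for i in range(3)]
    X=P[...,0];Y=P[...,1];Z=P[...,2]
    w=np.zeros(H.shape,bool);w[y0:y1,x0:x1]=1
    for nm,m in(("red",w&((H<6)|(H>174))&(S>170)&(V>90)),("yel",w&(H>15)&(H<32)&(S>120)),("blue",w&(H>100)&(H<125)&(S>130)),("white",w&(S<40)&(V>120)),):
        k,l,st,c=cv2.connectedComponentsWithStats(m.astype(np.uint8))
        for i in range(1,k):
            if st[i,4]<5: continue
            q=P[l==i];q=q[np.isfinite(q).all(1)]
            ys,xs=np.nonzero(l==i);r=cv2.minAreaRect(np.c_[xs,ys].astype(np.float32))
            print(n,nm,st[i],c[i].round(1),"med",np.median(q,0).round(4),"zmax",np.percentile(q[:,2],95).round(4),"rect",np.round(r[0],1),np.round(r[1],1),round(r[2],1))
E
```

```text
top red [196 214  13  16 148] [202.2 221.6] med [0.4702 0.1908 0.1216] zmax 0.1255 rect [202.1 221.7] [11.4 13.3] 18.4
top yel [196 204   5   7  25] [198.1 206.6] med [0.5219 0.2177 0.0652] zmax 0.0727 rect [198.5 206.5] [4.2 5.7] 45.0
top yel [219 210   8  10  56] [222.6 214.2] med [0.5026 0.1478 0.0303] zmax 0.0712 rect [222.5 214. ] [9.2 6.4] 45.0
top yel [187 234   5   6  23] [189.  236.1] med [0.4368 0.2391 0.067 ] zmax 0.0726 rect [189.  236.5] [5. 4.] 90.0
top yel [210 239   9   9  56] [214.  243.1] med [0.4183 0.1712 0.0275] zmax 0.0722 rect [214.  243.2] [8.6 6.9] 33.7
top blue [296 183  81  17 879] [336.7 191. ] med [ 0.5766 -0.2013  0.0106] zmax 0.0146 rect [336.1 190.8] [80.8 12.2] 4.1
top blue [293 225  83  10 431] [335.6 229.3] med [ 0.46   -0.1874  0.0105] zmax 0.0147 rect [334.1 229.2] [82.2  5.5] 4.2
top white [175 170  19  25 180] [181.1 180.8] med [6.176e-01 2.870e-01 4.000e-04] zmax 0.0044 rect [179.5 181.5] [17.8 23.1] 42.3
top white [192 171   4   3   5] [193.4 171.6] med [0.6495 0.248  0.0008] zmax 0.0047 rect [193.5 171.5] [1.4 2.8] 45.0
top white [198 170   3
[... 6340 characters left out ...]
5.8] med [0.4993 0.1819 0.0665] zmax 0.0682 rect [340.2 185. ] [32.6 14.6] 43.3
scene white [247 210   8  20  28] [250.8 219.1] med [ 0.5139 -0.0809  0.0522] zmax 0.0533 rect [250.8 219.4] [20.2  1.3] 71.6
scene white [251 210   9  19  59] [255.1 218.8] med [ 0.5137 -0.0704  0.0501] zmax 0.0517 rect [255.2 219. ] [19.6  2.8] 71.6
scene white [339 211   7   3  14] [342.  212.2] med [0.5603 0.1463 0.0452] zmax 0.0465 rect [342. 212.] [2. 6.] 90.0
scene white [ 170  213   77   24 1007] [206.9 224.3] med [ 0.5077 -0.1884  0.0622] zmax 0.0651 rect [207.3 224.2] [13.6 76.8] 81.0
scene white [218 249   8   6  29] [222.  251.8] med [ 0.5858 -0.1723  0.0399] zmax 0.042 rect [221.5 251.5] [5. 7.] 90.0
```

View pics/topcrop.png

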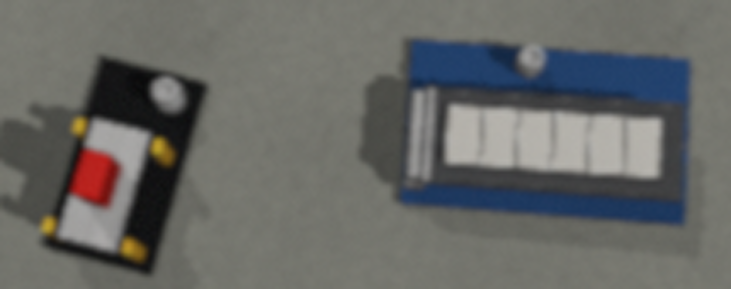

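View pics/scenecrop.png

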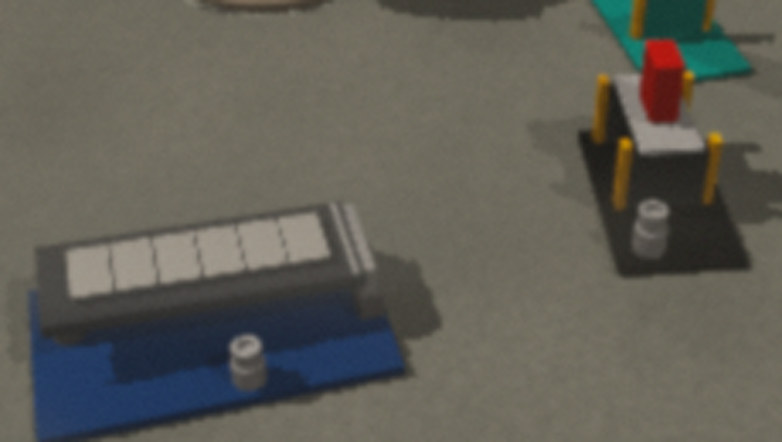

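```bash
cat > m.py <<'E'
from h import *
for n in("top","scene"):
    f=np.load(n+"0.npz");p,d=f["p"],f["d"];P=cloud(n,d)
    h=cv2.cvtColor(p,cv2.COLOR_RGB2HSV);H,S,V=[h[...,i].astype(int) for i in range(3)]
    X,Y,Z=P[...,0],P[...,1],P[...,2]
    rest=(X>.38)&(X<.57)&(Y>.12)&(Y<.27)
    m=rest&(H>15)&(H<32)&(S>110)&(Z>.060)
    k,l,st,c=cv2.connectedComponentsWithStats(m.astype(np.uint8))
    t=[]
    for i in range(1,k):
        if st[i,4]<4:continue
        # top-face pixels -> ray on z=.07 plane
        z=Z[l==i];ys,xs=np.nonzero(l==i);s=z>np.max(z)-.006
        t.append(np.median(P[l==i][s],0));print(n,"stop",t[-1].round(4),s.sum())
    t=np.array(t)
    if len(t)==4:print("rest centre",t.mean(0).round(4))
    w=rest&(S<60)&(V>90)&(Z>.062)&(Z<.075)
    q=P[w];r=cv2.minAreaRect((q[:,:2]*1000).astype(np.float32));print("plate",np.round(r,1) if 0 else r,q[:,2].mean(),len(q))
    w=rest&((H<6)|(H>174))&(S>150)&(Z>.114);q=P[w];r=cv2.minAreaRect((q[:,:2]*1000).astype(np.float32));print("handle top",r,np.median(q,0).round(4),np.percentile(q[:,2],80),len(q))
    w=(X>.44)&(X<.57)&(Y>-.30)&(Y<-.085)&(S<45)&(V>105)&(Z>.045);
    k,l,st,c=cv2.connectedComponentsWithStats(w.astype(np.uint8));i=1+np.argmax(st[1:,4]);q=P[l==i]
    r=cv2.minAreaRect((q[:,:2]*1000).astype(np.float32));print("pads",r,len(q))
    c0=np.array(r[0])/1000
    A=np.c_[np.ones(len(q)),q[:,:2]-c0];co,res=np.linalg.lstsq(A,q[:,2],rcond=None)[:2];print("plane",co.round(4),"rms",np.sqrt(res/len(q)))
    w=(H>100)&(H<125)&(S>130)&(X>.42)&(X<.62)&(Y>-.34)&(Y<-.04)&(Z>.003)&(Z<.02);q=P[w];r=cv2.minAreaRect((q[:,:2]*1000).astype(np.float32));print("base",r,np.median(q[:,2]))
E
python3 m.py
```

```text
top stop [0.5209 0.2165 0.07  ] 12
top stop [0.5036 0.149  0.0706] 10
top stop [0.4393 0.2412 0.0696] 11
top stop [0.4185 0.1722 0.0705] 13
rest centre [0.4706 0.1947 0.0702]
plate ((471.6634826660156, 193.93844604492188), (54.380863189697266, 103.83775329589844), 74.36267852783203) 0.06843578417065642 445
handle top ((470.4737548828125, 194.25416564941406), (23.69599151611328, 37.7115364074707), 74.02554321289062) [0.4704 0.1938 0.1225] 0.12422444423390727 121
pads ((506.6791076660156, -186.9078369140625), (182.51455688476562, 54.8634147644043), 84.97384643554688) 1150
plane [ 0.0634 -0.0129 -0.0251] rms [0.00305132]
base ((524.3380737304688, -186.9213409423828), (244.30429077148438, 145.578857421875), 85.12794494628906) 0.010550306847273079
scene stop [0.4927 0.2006 0.1131] 1
scene stop [0.4212 0.1709 0.0682] 11
scene stop [0.5228 0.2158 0.0684] 12
scene stop [0.5079 0.1479 0.0682] 13
rest centre [0.4862 0.1838 0.0795]
plate ((473.15667724609375, 193.29986572265625), (50.4635009765625, 105.69696807861328), 75.06291198730469) 0.06644401640864787 265
handle top ((474.806640625, 191.8859405517578), (21.842830657958984, 41.03612518310547), 70.90642547607422) [0.4763 0.1903 0.1202] 0.12144363409996867 90
pads ((500.9299621582031, -184.37376403808594), (181.30078125, 63.61028289794922), 84.92210388183594) 1063
plane [ 0.0616  0.0331 -0.0317] rms [0.00196863]
base ((578.3471069335938, -198.36553955078125), (257.5438537597656, 90.76386260986328), 71.37315368652344) 0.008606826963090217
```

The crops show the roller seated upright with all six pads raised. The hinge bar is at the stand's left end (top view, x≈298). Now I'll move above the handle.

```bash
cat >> h.py <<'E'
def go(x,y,z,yawdeg,cur=None):
    s=telemetry.observe();p=np.array(s["tool_pos"]) if cur is None else np.array(cur[:3]);r=s["tool_rot"]
    yaw=r[2] if cur is None else cur[3]
    d=np.array([x,y,z])-p
    R=cv2.Rodrigues(np.array([0,0,yaw]))[0]@np.diag([1,-1,-1])
    dy=(np.radians(yawdeg)-yaw+np.pi)%(2*np.pi)-np.pi
    print("t",s["time"],"mm",(1000*R.T@d).round(1),"roll",round(-dy,4),"F",np.round(s["contact_force"],1),"tool",p.round(4),"rot",np.round(r,4),"open",s["opening"])
E
python3 -c "
from h import *
go(.471,.194,.40,164)"
python3 -m crank '[[1,-35,-17,0,-0.03],[1,-70,-34,0,-0.06],[1,-105,-51,0,-0.077],[1,-140,-67,0,-0.077],[1,-175,-84,0,-0.077],[1,-210,-101,0,-0.077],[1,-245,-118,0,-0.077],[1,-280,-134,0,-0.077],[1,-315,-150,0,-0.077],[1,-350,-167,0,-0.077],[1,-373,-178,0,-0.077],[1,-373,-178,0,-0.077]]'
python3 - <<'E'
from h import *
go(.471,.194,.256,164)
p,d=vision.read_camera("scene");cv2.imwrite("pics/s1.png",cv2.resize(p[80:260,230:430,::-1],None,fx=3,fy=3))
E
```

```text
t 0.1 mm [-373.6 -178.6    4.1] roll -0.0775 F [-0.5  0.3 -0.8] tool [0.1833 0.4918 0.4041] rot [-3.1403e+00 -2.0000e-04  2.7848e+00] open 0.09178513214118099
time: 1.1
tool_pos: [0.4735, 0.1915, 0.4041]
tool_rot: [-3.141, 0.001, 2.857]
contact_force: [0.8, 0.5, -0.1]
opening: 0.092
grip_force: 0.0
t 1.1 mm [  3.1   1.7 148.1] roll -0.0052 F [ 0.8  0.5 -0.1] tool [0.4735 0.1915 0.4041] rot [-3.1405e+00  1.0000e-03  2.8571e+00] open 0.09196487984740608
```

View pics/s1.png

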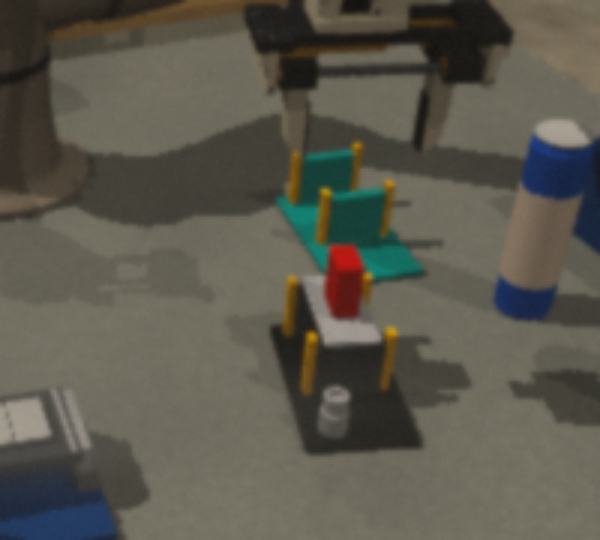

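The gripper is above the handle with its fingers straddling it, and the spray can is clear. Descending now.

```bash
python3 -m crank '[[1,0,0,20,0],[1,0,0,45,0],[1,0,0,70,0],[1,0,0,95,0],[1,0,0,105,0],[1,0,0,105,0]]'
python3 -c "
from h import *
go(.471,.194,.256,164)"
```

```text
time: 1.65
tool_pos: [0.4694, 0.1955, 0.2976]
tool_rot: [-3.139, -0.005, 2.863]
contact_force: [0.2, 0.8, 0.3]
opening: 0.0916
grip_force: 0.0
t 1.65 mm [-2.  -1.  41.6] roll 0.0005 F [0.2 0.8 0.3] tool [0.4694 0.1955 0.2976] rot [-3.1391 -0.0049  2.8628] open 0.09156708297801547
```

```bash
python3 -m crank '[[1,0,0,15,0],[1,0,0,30,0],[1,0,0,42,0],[1,0,0,43,0],[-1,0,0,43,0],[-1,0,0,43,0],[-1,0,0,43,0],[-1,0,0,43,0],[-1,0,0,43,0],[-1,0,0,43,0],[-1,0,0,43,0],[-1,0,0,43,0]]' 55
python3 -c "
from h import *
go(.471,.194,.256,164)"
```

```text
time: 2.65
tool_pos: [0.4707, 0.1949, 0.2568]
tool_rot: [3.141, 0.0, 2.862]
contact_force: [0.1, -0.1, -0.9]
opening: 0.0435
grip_force: 0.0
t 2.65 mm [-0.5 -0.8  0.8] roll -0.0006 F [ 0.1 -0.1 -0.9] tool [0.4707 0.1949 0.2568] rot [3.1415e+00 1.0000e-04 2.8617e+00] open 0.043450843703032586
```

```bash
python3 -m crank '[[-1,0,0,0,0],[-1,0,0,0,0],[-1,0,0,0,0],[-1,0,0,0,0],[-1,0,0,0,0],[-1,0,0,0,0],[-1,0,0,0,0],[-1,0,0,0,0]]' 55
python3 -c "
from h import *
go(.471,.194,.256,164)"
```

```text
time: 3.32
tool_pos: [0.4707, 0.1948, 0.2567]
tool_rot: [3.142, -0.0, 2.862]
contact_force: [-0.9, -0.6, -0.1]
opening: 0.024
grip_force: 54.9
t 3.3167 mm [-0.5 -0.7  0.7] roll -0.0006 F [-0.9 -0.6 -0.1] tool [0.4707 0.1948 0.2567] rot [ 3.1416e+00 -1.0000e-04  2.8617e+00] open 0.024012149227694433
```

Grasped at 24 mm opening. Lifting straight up.

```bash
python3 -m crank '[[-1,0,0,-8,0],[-1,0,0,-20,0],[-1,0,0,-40,0],[-1,0,0,-60,0],[-1,0,0,-80,0],[-1,0,0,-100,0],[-1,0,0,-103,0],[-1,0,0,-103,0],[-1,0,0,-103,0]]'
python3 -c "
from h import *
go(.5115,-.1113,.34,175)"
```

```text
time: 4.07
tool_pos: [0.4703, 0.1948, 0.3588]
tool_rot: [-3.141, -0.001, 2.862]
contact_force: [0.2, 0.6, -4.5]
opening: 0.0235
grip_force: 54.9
t 4.0667 mm [-124.1 -282.8   18.8] roll -0.1925 F [ 0.2  0.6 -4.5] tool [0.4703 0.1948 0.3588] rot [-3.1409e+00 -1.4000e-03  2.8618e+00] open 0.023487484724087907
```

```bash
python3 -m crank '[[-1,-10,-23,0,-0.02],[-1,-22,-52,0,-0.04],[-1,-35,-81,0,-0.06],[-1,-48,-110,0,-0.08],[-1,-61,-140,0,-0.1],[-1,-74,-170,0,-0.12],[-1,-87,-199,0,-0.14],[-1,-100,-228,0,-0.16],[-1,-112,-256,0,-0.18],[-1,-120,-274,10,-0.192],[-1,-124,-283,19,-0.192],[-1,-124,-283,19,-0.192]]'
python3 -m crank '[[-1,0,0,0,0],[-1,0,0,0,0],[-1,0,0,0,0],[-1,0,0,0,0]]'
python3 - <<'E'
from h import *
go(.5115,-.1113,.3042,175)
for n in("top","scene"):
    p,d=vision.read_camera(n);np.savez(n+"1.npz",p=p,d=d)
    c=(150,270,240,400) if n=="top" else (110,270,130,330)
    cv2.imwrite(f"pics/{n}2.png",cv2.resize(p[c[0]:c[1],c[2]:c[3],::-1],None,fx=3.5,fy=3.5))
E
```

```text
time: 5.07
tool_pos: [0.5111, -0.113, 0.3372]
tool_rot: [3.14, -0.006, 3.051]
contact_force: [-0.4, 1.1, -5.8]
opening: 0.0237
grip_force: 54.9
time: 5.4
tool_pos: [0.5118, -0.1103, 0.341]
tool_rot: [3.141, 0.001, 3.055]
contact_force: [0.7, -0.2, -4.6]
opening: 0.0238
grip_force: 54.9
t 5.4 mm [ 0.2 -1.  36.8] roll 0.0009 F [ 0.7 -0.2 -4.6] tool [ 0.5118 -0.1103  0.341 ] rot [3.1415e+00 5.0000e-04 3.0552e+00] open 0.023790736722804295
```

View pics/scene2.png

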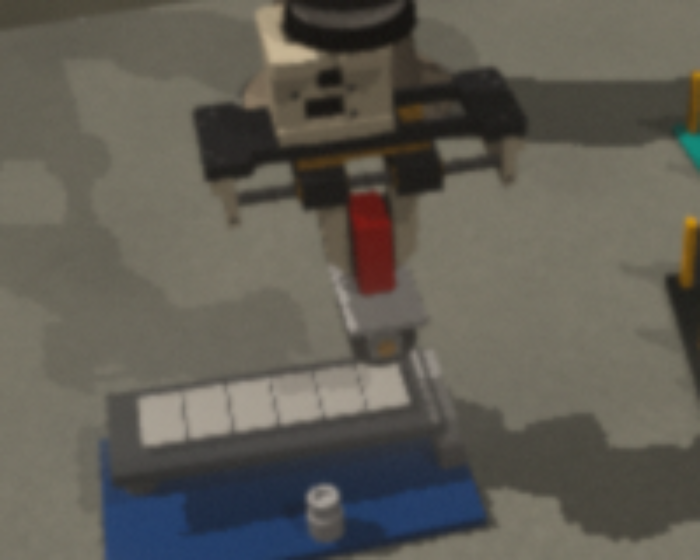

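View pics/top2.png

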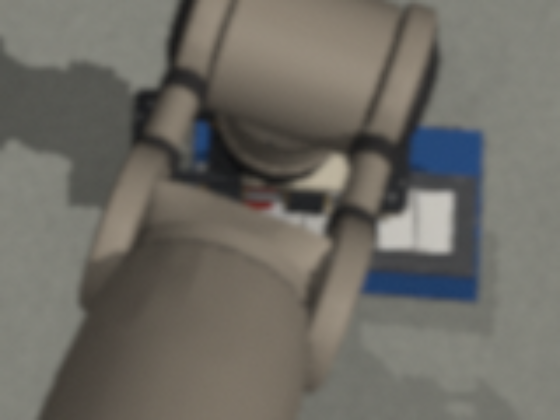

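The roller hangs upright over pad 0 (scene crop, about (375,370)), clear of socket_a at (325,512). Lowering slowly to contact.

```bash
python3 -m crank '[[-1,0,-1,10,0],[-1,0,-1,20,0],[-1,0,-1,27,0],[-1,0,-1,30,0],[-1,0,-1,30,0]]'
python3 -m crank '[[-1,0,0,0.5,0],[-1,0,0,1,0],[-1,0,0,1.5,0],[-1,0,0,2,0],[-1,0,0,2.5,0],[-1,0,0,3,0]]'
python3 -m crank '[[-1,0,0,0.5,0],[-1,0,0,1,0],[-1,0,0,1.5,0],[-1,0,0,2,0]]'
```

```text
time: 5.92
tool_pos: [0.5113, -0.1123, 0.3093]
tool_rot: [3.141, -0.003, 3.054]
contact_force: [1.1, 0.2, -4.3]
opening: 0.0238
grip_force: 54.9
time: 6.42
tool_pos: [0.5116, -0.1124, 0.3078]
tool_rot: [3.142, 0.0, 3.054]
contact_force: [-0.4, 0.3, -3.7]
opening: 0.0239
grip_force: 54.9
time: 6.75
tool_pos: [0.5116, -0.1123, 0.3057]
tool_rot: [3.142, 0.0, 3.054]
contact_force: [-0.9, 0.1, -5.1]
opening: 0.0241
grip_force: 54.9
```

```bash
for i in 1; do python3 -m crank '[[-1,0,0,0.5,0],[-1,0,0,1,0],[-1,0,0,1.5,0],[-1,0,0,1.5,0]]'
python3 -m crank '[[-1,0,0,0.5,0],[-1,0,0,1,0],[-1,0,0,1.5,0],[-1,0,0,1.5,0]]'; done
```

```text
time: 7.08
tool_pos: [0.5116, -0.1123, 0.3047]
tool_rot: [-3.141, 0.0, 3.054]
contact_force: [-0.7, -0.6, 1.2]
opening: 0.0238
grip_force: 54.9
time: 7.42
tool_pos: [0.5116, -0.1124, 0.3032]
tool_rot: [-3.141, 0.001, 3.054]
contact_force: [-1.0, -0.3, 2.9]
opening: 0.0237
grip_force: 54.9
```

```bash
python3 -m crank '[[-1,0,0,0.5,0],[-1,0,0,1,0],[-1,0,0,1,0],[-1,0,0,1,0]]'
python3 -m crank '[[-1,0,0,0.4,0],[-1,0,0,0.8,0],[-1,0,0,0.8,0],[-1,0,0,0.8,0]]'
```

```text
time: 7.75
tool_pos: [0.5117, -0.1124, 0.3018]
tool_rot: [-3.141, 0.0, 3.054]
contact_force: [-1.5, 0.2, 1.7]
opening: 0.0237
grip_force: 54.9
time: 8.08
tool_pos: [0.5117, -0.1123, 0.3011]
tool_rot: [3.142, 0.0, 3.054]
contact_force: [-2.1, 0.1, 4.6]
opening: 0.0238
grip_force: 54.9
```

```bash
python3 -m crank '[[-1,0,0,0.3,0],[-1,0,0,0.6,0],[-1,0,0,0.6,0],[-1,0,0,0.6,0]]'
python3 -m crank '[[-1,0,0,0.3,0],[-1,0,0,0.3,0],[-1,0,0,0.3,0],[-1,0,0,0.3,0]]'
```

```text
time: 8.42
tool_pos: [0.5117, -0.1123, 0.301]
tool_rot: [-3.141, 0.001, 3.054]
contact_force: [-3.2, 0.6, 8.7]
opening: 0.0237
grip_force: 54.9
time: 8.75
tool_pos: [0.5117, -0.1123, 0.301]
tool_rot: [-3.141, 0.001, 3.054]
contact_force: [-3.6, 1.6, 11.8]
opening: 0.0237
grip_force: 54.9
```

Pad 0 is home: z stays fixed at 16 N, with a stiffness of about 10 N/mm. Now I'll roll along the stand's +x, which is tool −y.

```bash
python3 -m crank '[[-1,0,-1,0,0],[-1,0,-2,-0.1,0],[-1,0,-3,-0.1,0],[-1,0,-4,-0.1,0],[-1,0,-5,-0.2,0],[-1,0,-6,-0.2,0]]'
python3 -m crank '[[-1,0,-1,0,0],[-1,0,-2,-0.1,0],[-1,0,-3,-0.1,0],[-1,0,-4,-0.1,0],[-1,0,-5,-0.2,0],[-1,0,-6,-0.2,0]]'
```

```text
time: 9.25
tool_pos: [0.5113, -0.1173, 0.3011]
tool_rot: [3.139, 0.001, 3.053]
contact_force: [-2.8, 6.3, 11.5]
opening: 0.0238
grip_force: 54.9
time: 9.75
tool_pos: [0.5107, -0.1242, 0.3013]
tool_rot: [3.142, 0.001, 3.054]
contact_force: [-2.5, 1.2, 10.5]
opening: 0.0235
grip_force: 54.9
```

```bash
python3 -m crank '[[-1,0,-1,0,0],[-1,0,-2,0,0],[-1,0,-3,-0.1,0],[-1,0,-4,-0.1,0],[-1,0,-5,-0.1,0],[-1,0,-6,-0.1,0]]'
python3 -m crank '[[-1,0,-1,0,0],[-1,0,-2,-0.1,0],[-1,0,-3,-0.1,0],[-1,0,-4,-0.1,0],[-1,0,-5,-0.2,0],[-1,0,-6,-0.2,0]]'
python3 -m crank '[[-1,0,-1,0,0],[-1,0,-2,-0.1,0],[-1,0,-3,-0.1,0],[-1,0,-4,-0.1,0],[-1,0,-5,-0.2,0],[-1,0,-6,-0.2,0]]'
```

```text
time: 10.25
tool_pos: [0.5102, -0.1303, 0.3015]
tool_rot: [-3.141, 0.001, 3.054]
contact_force: [-2.8, 0.7, 11.2]
opening: 0.0237
grip_force: 54.9
time: 10.75
tool_pos: [0.5097, -0.1363, 0.3017]
tool_rot: [-3.141, 0.001, 3.054]
contact_force: [-3.7, 1.5, 10.3]
opening: 0.024
grip_force: 54.9
time: 11.25
tool_pos: [0.5091, -0.1423, 0.3019]
tool_rot: [-3.141, 0.001, 3.054]
contact_force: [-3.8, 1.2, 11.2]
opening: 0.0233
grip_force: 54.9
```

```bash
python3 -m crank '[[-1,0,-1,0,0],[-1,0,-2,-0.1,0],[-1,0,-3,-0.1,0],[-1,0,-4,-0.1,0],[-1,0,-5,-0.2,0],[-1,0,-6,-0.2,0],[-1,0,-7,-0.2,0],[-1,0,-8,-0.3,0],[-1,0,-9,-0.3,0],[-1,0,-10,-0.3,0],[-1,0,-11,-0.4,0],[-1,0,-12,-0.4,0]]'
python3 -m crank '[[-1,0,-1,0,0],[-1,0,-2,-0.1,0],[-1,0,-3,-0.1,0],[-1,0,-4,-0.1,0],[-1,0,-5,-0.2,0],[-1,0,-6,-0.2,0],[-1,0,-7,-0.2,0],[-1,0,-8,-0.3,0],[-1,0,-9,-0.3,0],[-1,0,-10,-0.3,0],[-1,0,-11,-0.4,0],[-1,0,-12,-0.4,0]]'
```

```text
time: 12.25
tool_pos: [0.5082, -0.1541, 0.3023]
tool_rot: [-3.141, 0.002, 3.054]
contact_force: [-2.4, 1.6, 9.7]
opening: 0.0238
grip_force: 54.9
time: 13.25
tool_pos: [0.5071, -0.1662, 0.3026]
tool_rot: [-3.141, 0.002, 3.054]
contact_force: [-1.6, 1.2, 9.8]
opening: 0.0238
grip_force: 54.9
```

```bash
python3 -m crank '[[-1,0,-1,0,0],[-1,0,-2,-0.1,0],[-1,0,-3,-0.1,0],[-1,0,-4,-0.1,0],[-1,0,-5,-0.2,0],[-1,0,-6,-0.2,0],[-1,0,-7,-0.2,0],[-1,0,-8,-0.3,0],[-1,0,-9,-0.3,0],[-1,0,-10,-0.3,0],[-1,0,-11,-0.4,0],[-1,0,-12,-0.4,0]]'
python3 -c "
from h import *
go(.4985,-.2607,.306,175)"
```

```text
time: 14.25
tool_pos: [0.5062, -0.1772, 0.303]
tool_rot: [3.14, 0.002, 3.054]
contact_force: [-1.9, 5.2, 10.1]
opening: 0.0237
grip_force: 54.9
t 14.25 mm [  0.3 -83.8  -3. ] roll -0.0007 F [-1.9  5.2 10.1] tool [ 0.5062 -0.1772  0.303 ] rot [3.1396e+00 1.8000e-03 3.0536e+00] open 0.0237109013632436
```

```bash
python3 -m crank '[[-1,0,-1,0,0],[-1,0,-2,-0.1,0],[-1,0,-3,-0.1,0],[-1,0,-4,-0.1,0],[-1,0,-5,-0.2,0],[-1,0,-6,-0.2,0],[-1,0,-7,-0.2,0],[-1,0,-8,-0.3,0],[-1,0,-9,-0.3,0],[-1,0,-10,-0.3,0],[-1,0,-11,-0.4,0],[-1,0,-12,-0.4,0]]'
python3 -m crank '[[-1,0,-1,0,0],[-1,0,-2,0,0],[-1,0,-3,-0.1,0],[-1,0,-4,-0.1,0],[-1,0,-5,-0.1,0],[-1,0,-6,-0.1,0],[-1,0,-7,-0.2,0],[-1,0,-8,-0.2,0],[-1,0,-9,-0.2,0],[-1,0,-10,-0.3,0],[-1,0,-11,-0.3,0],[-1,0,-12,-0.3,0]]'
python3 -m crank '[[-1,0,-1,0,0],[-1,0,-2,-0.1,0],[-1,0,-3,-0.1,0],[-1,0,-4,-0.1,0],[-1,0,-5,-0.2,0],[-1,0,-6,-0.2,0],[-1,0,-7,-0.2,0],[-1,0,-8,-0.3,0],[-1,0,-9,-0.3,0],[-1,0,-10,-0.3,0],[-1,0,-11,-0.4,0],[-1,0,-12,-0.4,0]]'
```

```text
time: 15.25
tool_pos: [0.5051, -0.1902, 0.3034]
tool_rot: [-3.141, 0.002, 3.054]
contact_force: [-1.4, 1.2, 8.5]
opening: 0.024
grip_force: 54.9
time: 16.25
tool_pos: [0.5041, -0.2022, 0.3038]
tool_rot: [-3.141, 0.002, 3.054]
contact_force: [-1.9, 0.4, 8.9]
opening: 0.0239
grip_force: 54.9
time: 17.25
tool_pos: [0.5031, -0.214, 0.3041]
tool_rot: [-3.141, 0.002, 3.054]
contact_force: [-1.6, 0.5, 9.7]
opening: 0.0237
grip_force: 54.9
```

```bash
python3 -m crank '[[-1,0,-1,0,0],[-1,0,-2,0,0],[-1,0,-3,-0.1,0],[-1,0,-4,-0.1,0],[-1,0,-5,-0.1,0],[-1,0,-6,-0.1,0],[-1,0,-7,-0.2,0],[-1,0,-8,-0.2,0],[-1,0,-9,-0.2,0],[-1,0,-10,-0.3,0],[-1,0,-11,-0.3,0],[-1,0,-12,-0.3,0]]'
python3 -m crank '[[-1,0,-1,0,0],[-1,0,-2,-0.1,0],[-1,0,-3,-0.1,0],[-1,0,-4,-0.1,0],[-1,0,-5,-0.2,0],[-1,0,-6,-0.2,0],[-1,0,-7,-0.2,0],[-1,0,-8,-0.3,0],[-1,0,-9,-0.3,0],[-1,0,-10,-0.3,0],[-1,0,-11,-0.4,0],[-1,0,-12,-0.4,0]]'
python3 -m crank '[[-1,0,-1,0,0],[-1,0,-2,0,0],[-1,0,-3,-0.1,0],[-1,0,-4,-0.1,0],[-1,0,-5,-0.1,0],[-1,0,-6,-0.1,0],[-1,0,-7,-0.2,0],[-1,0,-8,-0.2,0],[-1,0,-9,-0.2,0],[-1,0,-10,-0.3,0],[-1,0,-11,-0.3,0],[-1,0,-12,-0.3,0]]'
```

```text
time: 18.25
tool_pos: [0.502, -0.2261, 0.3046]
tool_rot: [-3.141, 0.002, 3.054]
contact_force: [-2.0, 1.4, 8.7]
opening: 0.0236
grip_force: 54.9
time: 19.25
tool_pos: [0.5011, -0.2371, 0.3049]
tool_rot: [3.14, 0.002, 3.054]
contact_force: [-0.1, 5.4, 10.5]
opening: 0.0237
grip_force: 54.9
time: 20.25
tool_pos: [0.5, -0.2501, 0.3053]
tool_rot: [-3.141, 0.003, 3.054]
contact_force: [-0.7, 0.9, 10.0]
opening: 0.0239
grip_force: 54.9
```

```bash
python3 -m crank '[[-1,0,-1,0,0],[-1,0,-2,-0.1,0],[-1,0,-3,-0.1,0],[-1,0,-4,-0.1,0],[-1,0,-5,-0.2,0],[-1,0,-6,-0.2,0],[-1,0,-7,-0.2,0],[-1,0,-8,-0.3,0],[-1,0,-9,-0.3,0],[-1,0,-10,-0.3,0],[-1,0,-11,-0.3,0],[-1,0,-12,-0.3,0]]'
python3 -m crank '[[-1,0,2,0,0],[-1,0,4,0.1,0],[-1,0,6,0.2,0],[-1,0,8,0.2,0],[-1,0,10,0.3,0],[-1,0,12,0.4,0],[-1,0,14,0.5,0],[-1,0,16,0.5,0],[-1,0,18,0.6,0],[-1,0,20,0.6,0],[-1,0,22,0.7,0],[-1,0,24,0.8,0]]'
python3 -m crank '[[-1,0,2,0,0],[-1,0,4,0.1,0],[-1,0,6,0.2,0],[-1,0,8,0.2,0],[-1,0,10,0.3,0],[-1,0,12,0.4,0],[-1,0,14,0.5,0],[-1,0,16,0.5,0],[-1,0,18,0.6,0],[-1,0,20,0.6,0],[-1,0,22,0.7,0],[-1,0,24,0.8,0]]'
```

```text
time: 21.25
tool_pos: [0.4989, -0.2621, 0.3057]
tool_rot: [-3.14, 0.003, 3.054]
contact_force: [-1.8, 1.7, 9.4]
opening: 0.0239
grip_force: 54.9
time: 22.25
tool_pos: [0.501, -0.2382, 0.3049]
tool_rot: [-3.14, 0.003, 3.054]
contact_force: [-1.7, -0.3, 10.2]
opening: 0.0237
grip_force: 54.9
time: 23.25
tool_pos: [0.5031, -0.2142, 0.3041]
tool_rot: [-3.14, 0.003, 3.054]
contact_force: [-2.3, 0.4, 10.9]
opening: 0.0238
grip_force: 54.9
```

```bash
python3 -m crank '[[-1,0,2,0,0],[-1,0,4,0.1,0],[-1,0,6,0.2,0],[-1,0,8,0.2,0],[-1,0,10,0.3,0],[-1,0,12,0.4,0],[-1,0,14,0.5,0],[-1,0,16,0.5,0],[-1,0,18,0.6,0],[-1,0,20,0.6,0],[-1,0,22,0.7,0],[-1,0,24,0.8,0]]'
python3 -m crank '[[-1,0,2,0,0],[-1,0,4,0.1,0],[-1,0,6,0.2,0],[-1,0,8,0.2,0],[-1,0,10,0.3,0],[-1,0,12,0.4,0],[-1,0,14,0.4,0],[-1,0,16,0.5,0],[-1,0,18,0.5,0],[-1,0,20,0.6,0],[-1,0,22,0.7,0],[-1,0,24,0.7,0]]'
python3 -m crank '[[-1,0,2,0,0],[-1,0,4,0.1,0],[-1,0,6,0.2,0],[-1,0,8,0.2,0],[-1,0,10,0.3,0],[-1,0,12,0.4,0],[-1,0,14,0.4,0],[-1,0,16,0.5,0],[-1,0,18,0.5,0],[-1,0,20,0.6,0],[-1,0,22,0.7,0],[-1,0,24,0.7,0]]'
python3 -m crank '[[-1,0,2,0,0],[-1,0,4,0.1,0],[-1,0,6,0.2,0],[-1,0,8,0.2,0],[-1,0,10,0.3,0],[-1,0,12,0.4,0],[-1,0,14,0.4,0],[-1,0,16,0.5,0],[-1,0,18,0.5,0],[-1,0,20,0.6,0],[-1,0,22,0.7,0],[-1,0,24,0.7,0]]'
```

```text
time: 24.25
tool_pos: [0.5051, -0.1903, 0.3034]
tool_rot: [-3.14, 0.002, 3.054]
contact_force: [-2.5, 0.9, 11.3]
opening: 0.024
grip_force: 54.9
time: 25.25
tool_pos: [0.5072, -0.1663, 0.3027]
tool_rot: [-3.14, 0.002, 3.054]
contact_force: [-2.7, -0.6, 11.2]
opening: 0.0237
grip_force: 54.9
time: 26.25
tool_pos: [0.5092, -0.1424, 0.3019]
tool_rot: [-3.141, 0.002, 3.054]
contact_force: [-3.7, -0.3, 10.7]
opening: 0.0237
grip_force: 54.9
time: 27.25
tool_pos: [0.5113, -0.1184, 0.3012]
tool_rot: [-3.141, 0.002, 3.054]
contact_force: [-3.4, -0.0, 10.7]
opening: 0.0237
grip_force: 54.9
```

All six pads gave the same z profile on both passes, so they are home. Lifting off and returning to the rest.

```bash
python3 -m crank '[[-1,0,0,-5,0],[-1,0,0,-20,0],[-1,0,0,-40,0],[-1,0,0,-57,0],[-1,0,0,-60,0],[-1,0,0,-60,0],[-1,0,0,-60,0],[-1,0,0,-60,0]]'
python3 -c "
from h import *
go(.4707,.1948,.36,163.96)"
```

```text
time: 27.92
tool_pos: [0.5108, -0.1182, 0.3584]
tool_rot: [3.141, -0.003, 3.054]
contact_force: [0.3, 0.9, -4.6]
opening: 0.0239
grip_force: 54.9
t 27.9167 mm [ 67.4 308.3  -1.6] roll 0.1921 F [ 0.3  0.9 -4.6] tool [ 0.5108 -0.1182  0.3584] rot [ 3.1407e+00 -2.7000e-03  3.0538e+00] open 0.02385515291711294
```

```bash
python3 -m crank '[[-1,4,20,0,0.01],[-1,10,48,0,0.03],[-1,17,78,0,0.05],[-1,24,108,0,0.07],[-1,30,138,0,0.09],[-1,37,168,0,0.11],[-1,43,198,0,0.13],[-1,50,228,0,0.15],[-1,56,258,0,0.17],[-1,62,284,0,0.19],[-1,66,302,0,0.192],[-1,67,308,0,0.192]]'
python3 -m crank '[[-1,0,0,0,0],[-1,0,0,0,0],[-1,0,0,0,0],[-1,0,0,0,0],[-1,0,0,0,0]]'
python3 - <<'E'
from h import *
go(.4707,.1948,.2567,163.96)
ims=[]
for n,c in(("scene",(120,280,150,390)),("top",(160,260,180,390))):
    p,d=vision.read_camera(n);np.savez(n+"2.npz",p=p,d=d)
    a=p[c[0]:c[1],c[2]:c[3],::-1];ims.append(cv2.resize(a,(700,int(700*a.shape[0]/a.shape[1]))))
v=np.vstack(ims);v=cv2.resize(v,(int(v.shape[1]*600/v.shape[0]),600)) if v.shape[0]>600 else v
cv2.imwrite("pics/c3.png",v)
E
```

```text
time: 28.92
tool_pos: [0.4705, 0.1967, 0.3588]
tool_rot: [-3.141, -0.002, 2.864]
contact_force: [0.3, -0.9, -4.6]
opening: 0.024
grip_force: 54.9
time: 29.33
tool_pos: [0.4716, 0.1934, 0.36]
tool_rot: [-3.141, -0.0, 2.86]
contact_force: [0.5, -0.2, -4.0]
opening: 0.024
grip_force: 54.9
t 29.3333 mm [  1.3   1.1 103.3] roll -0.0013 F [ 0.5 -0.2 -4. ] tool [0.4716 0.1934 0.36  ] rot [-3.1415 -0.      2.8603] open 0.02395308062313329
```

View pics/c3.png

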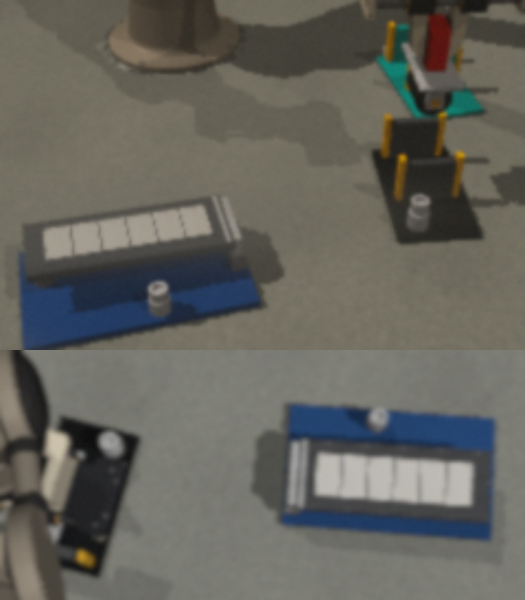

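All pads look flush, both sockets are in place, and the roller is upright over the black rest. Lowering in stages.

```bash
python3 -m crank '[[-1,1,1,10,0],[-1,1,1,25,0],[-1,1,1,40,0],[-1,1,1,45,0],[-1,1,1,45,0],[-1,1,1,45,0],[-1,1,1,45,0],[-1,1,1,45,0],[-1,1,1,45,0]]'
python3 -c "
from h import *
go(.4707,.1948,.2567,163.96)"
```

```text
time: 30.18
tool_pos: [0.4709, 0.1956, 0.3158]
tool_rot: [3.141, 0.001, 2.862]
contact_force: [-0.5, 0.6, -4.2]
opening: 0.0237
grip_force: 54.9
t 30.1833 mm [-0.1 -0.9 59.1] roll 0.0002 F [-0.5  0.6 -4.2] tool [0.4709 0.1956 0.3158] rot [3.1408e+00 1.3000e-03 2.8618e+00] open 0.023713667494443726
```

```bash
python3 -m crank '[[-1,0,-0.7,8,0],[-1,0,-0.7,16,0],[-1,0,-0.7,24,0],[-1,0,-0.7,32,0],[-1,0,-0.7,40,0],[-1,0,-0.7,46,0],[-1,0,-0.7,48,0],[-1,0,-0.7,48,0],[-1,0,-0.7,48,0],[-1,0,-0.7,48,0]]'
python3 -c "
from h import *
go(.4707,.1948,.2567,163.96)"
```

```text
time: 31.02
tool_pos: [0.4707, 0.195, 0.2674]
tool_rot: [3.141, 0.001, 2.862]
contact_force: [-0.4, 0.5, -4.0]
opening: 0.0235
grip_force: 54.9
t 31.0167 mm [-0.1 -0.2 10.7] roll 0.0002 F [-0.4  0.5 -4. ] tool [0.4707 0.195  0.2674] rot [3.1411e+00 8.0000e-04 2.8618e+00] open 0.023545759772942546
```

```bash
python3 -m crank '[[-1,0,0,1.5,0],[-1,0,0,3,0],[-1,0,0,4.5,0],[-1,0,0,6,0],[-1,0,0,7.5,0],[-1,0,0,8.5,0],[-1,0,0,9.5,0],[-1,0,0,10,0],[-1,0,0,10.5,0],[-1,0,0,10.5,0],[-1,0,0,10.5,0]]'
python3 -c "
from h import *
go(.4707,.1948,.2567,163.96)"
```

```text
time: 31.93
tool_pos: [0.4705, 0.1949, 0.2567]
tool_rot: [3.141, 0.0, 2.862]
contact_force: [-1.1, -1.4, -1.5]
opening: 0.0241
grip_force: 54.9
t 31.9333 mm [-0.3 -0.1 -0. ] roll 0.0002 F [-1.1 -1.4 -1.5] tool [0.4705 0.1949 0.2567] rot [3.1415e+00 1.0000e-04 2.8619e+00] open 0.024096696437944407
```

Seated, with the weight coming off at the same height as before the lift. Releasing.

```bash
python3 -m crank '[[-1,0,0,0.3,0],[-1,0,0,0.3,0],[0.4,0,0,0.3,0],[0.4,0,0,0.3,0],[0.4,0,0,0.3,0],[0.4,0,0,0.3,0],[0.4,0,0,0.3,0],[0.4,0,0,0.3,0],[0.4,0,0,0.3,0],[0.4,0,0,0.3,0],[0.4,0,0,0.3,0],[0.4,0,0,0.3,0]]'
```

```text
time: 32.93
tool_pos: [0.4705, 0.1949, 0.2562]
tool_rot: [3.141, 0.0, 2.862]
contact_force: [-0.1, 0.1, 0.4]
opening: 0.0641
grip_force: 0.0
```

Now I'll lift clear and move back toward the start pose so the cameras can see.

```bash
python3 -m crank '[[0.4,0,0,-10,0],[0.4,0,0,-30,0],[0.4,0,0,-55,0],[0.4,0,0,-80,0],[0.4,0,0,-110,0],[0.4,0,0,-140,0],[0.4,0,0,-148,0],[0.4,0,0,-148,0]]'
python3 -m crank '[[0.4,30,15,0,0],[0.4,60,30,0,0],[0.4,95,47,0,0],[0.4,130,65,0,0],[0.4,165,82,0,0],[0.4,200,100,0,0],[0.4,235,118,0,0],[0.4,270,132,0,0],[0.4,300,145,0,0],[0.4,330,150,0,0],[0.4,350,150,0,0],[0.4,350,150,0,0]]'
python3 - <<'E'
from h import *
print(telemetry.observe()["tool_pos"])
for n in("top","scene"):
    p,d=vision.read_camera(n);np.savez(n+"0.npz",p=p,d=d)
cv2.imwrite("pics/s4.png",cv2.resize(p[140:280,150:390,::-1],None,fx=3.2,fy=3.2))
E
python3 m.py
```

```text
time: 33.6
tool_pos: [0.4706, 0.195, 0.4075]
tool_rot: [3.138, 0.005, 2.862]
contact_force: [0.5, -0.9, -1.2]
opening: 0.0638
grip_force: 0.0
time: 34.6
tool_pos: [0.1723, 0.4363, 0.4028]
tool_rot: [-3.139, -0.002, 2.866]
contact_force: [0.5, -0.8, 0.0]
opening: 0.064
grip_force: 0.0
[0.17227893 0.43629103 0.40278551]
top stop [0.5222 0.2166 0.07  ] 10
top stop [0.5021 0.1478 0.0722] 9
top stop [0.4364 0.2405 0.0714] 9
top stop [0.4188 0.1745 0.0706] 10
rest centre [0.4698 0.1948 0.0711]
plate ((471.5159912109375, 194.29833984375), (53.803916931152344, 104.38915252685547), 75.2713394165039) 0.06861481435887534 447
handle top ((470.13873291015625, 194.36550903320312), (24.229976654052734, 37.2060432434082), 74.91365814208984) [0.4707 0.1939 0.122 ] 0.12353510476400645 122
pads ((505.6357727050781, -186.75140380859375), (182.01864624023438, 54.558746337890625), 84.71179962158203) 1137
plane [ 0.06   -0.01   -0.0286] rms [0.0024424]
base ((524.6091918945312, -187.04515075683594), (244.7327117919922, 145.6990966796875), 84.80435943603516) 0.010587851032385706
scene stop [0.4416 0.2389 0.0673] 10
scene stop [0.4226 0.1708 0.0679] 12
scene stop [0.5236 0.2164 0.0684] 13
scene stop [0.5078 0.1484 0.0679] 13
rest centre [0.4739 0.1936 0.0679]
plate ((473.6944274902344, 193.14776611328125), (50.03179931640625, 105.08472442626953), 74.98509979248047) 0.0664615546700736 263
handle top ((475.0030212402344, 191.42349243164062), (22.113317489624023, 40.04438400268555), 71.63671875) [0.4769 0.1906 0.1201] 0.1210308889179123 87
pads ((503.81915283203125, -185.7095489501953), (179.13876342773438, 59.40804672241211), 86.25569152832031) 1072
plane [ 0.0581  0.0134 -0.0323] rms [0.00133134]
base ((578.1116943359375, -198.13670349121094), (257.48175048828125, 89.21126556396484), 71.76046752929688) 0.008703434841514389
```

View pics/s4.png

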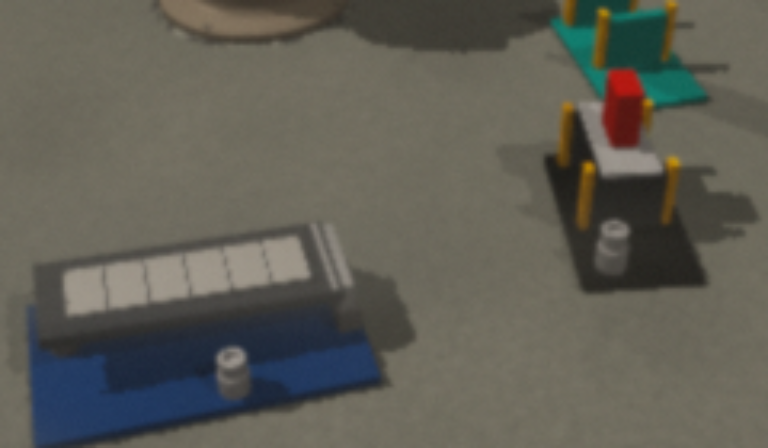

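The roller hangs upright where it started, the pads measure about 3.5 mm lower in both views, and the sockets haven't moved. Handing in.

```bash
python3 -c "
from cell import ticket
print(ticket.hand_in())"
```

```text
the job is handed in; nothing more can be done
None
```

I rolled the six pads home in two passes, pressing about 13–16 N at each reading. The roller is hung back upright in the black rest, nothing near the work looks moved, and the job was handed in at about 35 s; no verdict was returned.

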